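# Stand the knocked-over recipe stand back on its mat

## Robot

A 7-joint arm with a two-finger parallel gripper is mounted at the origin on a cart in front of the work surface, level with it; the furniture and walls round the work are solid. World frame = base frame: x ahead of the robot, y to its left, z up, the work surface at z = 0. Lengths are in m, angles in rad, forces in N, time in s.
With the tool pointing down it reaches from about 0.425 to 0.925 m from the base axis. Payload 6.8 kg.
Tool frame: the origin (TCP) lies at the very end of the fingers, on their centre line; the grasp point (between the pads) lies 19 mm behind it; z points along the fingers, y is the line along which they close (so a half turn about z gives the same grasp; the last joint's range is limited). The gripper opens to 85 mm and grips with 20 to 120 N. Pads are 22 mm wide; open, the fingers measure 114 mm over their backs; the gripper's body (76 mm by 85 mm) begins 54 mm behind the grasp point. The pads swing forward as they close: fully open they stand 13 mm farther back than shut.
Start: joints at [-1.213, 0.477, 0.022, 1.555, -0.011, 1.109, -0.083], TCP at [0.303, 0.603, 0.231] pointing down, gripper open.
Joint ranges: [-2.96, 2.96], [-0.34, 2.1], [-1.41, 1.46], [0.24, 2.44], [-1.37, 4.51], [0.17, 1.92], [-2.96, 2.96]. Speed limits (rad/s): [2.39, 2.39, 3.14, 3.14, 3.14, 3.14, 3.14].

## Interface

Orientations are given as a rotation vector (axis times angle).
In Python, from bench import get_obs, grab_frame, hand_in gives the robot as it stands.
- The arm moves only by the tool drive_tool, never from a script. Its argument "rows" is a list of rows, each an object with "offset": the shift along the tool's x, y, z as a fraction of full scale, a list of three; "rotation": the turn, a rotation vector about the tool's x, y, z as a fraction of full scale, a list of three; "claw": the opening, from 0 (shut) to 1 (fully open). In form: [{"offset": [tx, ty, tz], "rotation": [wx, wy, wz], "claw": claw}, ...]. A call has 1 to 20 rows; each row is the pose to reach, as a shift and turn from the pose commanded when the call began, along the tool's axes at that moment; what a row does not reach only later rows make up. Full scale, the value 1, is 0.15 m for a shift and 2 rad for a turn. A row lasts 1/12 s, in which the tool goes at most 41.7 mm and 7.16 degrees, less where a joint would pass 70% of its speed; a pose out of reach is approached as far as the arm can. A call with a number of a shift or a turn outside -1 to 1 is refused whole. A call with a gripper value outside its range is refused whole. The fingers move at their own pace and stop on an object; "force" is the grip in N (left out, the last holds). Time passes only in rows, so rows that repeat a pose let the fingers close. It gives the time, the measured TCP pose, the force, the opening and the grip force at its end, in the units of the state.
- get_obs(): the state, without advancing time (a new reading comes with each control period).
- grab_frame(name): name is "side" or "top" or "wrist"; returns a dict with "frame" (480x640x3 uint8, red, green, blue), "z_map" (480x640 float32, m along the optical axis (not along the pixel's ray), 0 where there is no reading), "vfov" (degrees; the focal length in pixels is half the picture's height over the tangent of half this angle, whatever the lens; pixels are square), "cx", "cy" (the principal point, pixels), "R" (3x3) and "t" (3): a world point X has camera coordinates R X + t. Camera axes: x right, y down, z forward; pixel columns grow to the right and rows downward; lengths in m; the calibration is good to about 2 mm. A picture is of the moment at which its call begins.
- hand_in(): hands the job in; it is judged then, once.
The state is a dict: "clock": time; "joints": joint angles; "qvel": joint speeds; "tau": joint torques, N m; "tcp_pos": TCP position; "orientation": TCP orientation; "contact_force": force on the tool from outside, world axes, zero at the start; "moment": the same for the moment, N m; "grip_width": finger opening in m; "gripper_force": force on a finger pad.
Only numpy, scipy, OpenCV 4.12 (cv2) and the standard library are available. Lean on these libraries where they do the work, as an engineer would, in place of code of your own. Each camera call takes 0.05 s, during which the arm holds its last target. There are 200 camera calls.

## Task

The recipe stand has been knocked over on its back. Push its upturned brass foot over so that the stand comes back up on that foot, then push the standing stand along the worktop to the right until its whole foot is on the round cork mat, and leave it standing there. Only push it, never lift or carry it, and leave the mug, the pepper mill and the spice jar where they are.

Things in the scene. Friction and masses are not known exactly. Their poses are not given: they have to be found in the camera images.
- stand: recipe stand, 0.55 kg, loose: brass foot plate 95 deep x 110 wide x 12 mm and wooden back board 150 long x 110 x 12 mm, a rigid L with 105 degrees inside. Origin: middle of the heel edge (foot's underside, rear). z: normal to the foot, up when standing; foot runs from x = 0 to -95 mm; y along the width. Standing, the board rises at the heel and leans 15 degrees to +x, top 145 mm high.
- heel (a point): middle of the stand's heel edge (its origin), about which it turns. At the start the board lies flat, pointing roughly to the robot's right (-y, within 20 degrees), and the foot sticks up, leaning 15 degrees to the left. Pushed about 20 degrees further over to the left, the heavy foot falls flat by itself and the board swings up; about 2 N at the lip is enough.
- lip (a point): middle of the top outer edge of the brass lip, at (-95, 0, 24) mm in the stand's frame. The lip runs along the foot's free edge on the side of the board, 110 mm wide, 10 mm thick, its top 24 mm above the foot's underside; at the start it is the stand's highest part, about 98 mm above the worktop.
- mat: round cork mat, 180 mm in diameter, only 1.5 mm thick, flat on the worktop and fixed; things slide onto it with nothing to bump over. Origin: its centre. The lying board covers part of it at the start. The whole foot belongs on it. Mind the tall cupboard beyond it: its front is at x = 0.60 m, right of y = -0.2 m; the hob, 6 mm high, begins left of y = 0.127 m.
- mill: pepper mill, steel head on glass, 60 mm in diameter, 132 mm high, loose; origin: centre of its underside. To be left alone.
- jar: spice jar with white cap and red-orange contents, 42 mm in diameter, 100 mm high, loose; origin: centre of its underside. To be left alone.
- mug: white mug, 79 mm in diameter, 89 mm high, with a handle, loose; origin: underside, 17 mm from the bowl's axis towards the handle, which reaches 57 mm from the origin along -y of the mug. To be left alone.
- heel_left (a point): corner of the underside of the stand's foot, heel edge, at (0, 55, 0) mm in the stand's frame
- heel_right (a point): corner of the underside of the stand's foot, heel edge, at (0, -55, 0) mm in the stand's frame
- front_left (a point): corner of the underside of the stand's foot, front edge, at (-95, 55, 0) mm in the stand's frame
- front_right (a point): corner of the underside of the stand's foot, front edge, at (-95, -55, 0) mm in the stand's frame

How it is judged:
By the outcome, as a careful person would: the job done as asked, in the order asked, and still so for the second after the job is handed in, with the robot touching nothing.
It also fails if it takes over 48 s, if anything falls off the work surface, if the arm or the gripper's body presses on something with over 40 N, if the wrist force passes 120 N, or if a joint passes its speed limit or range.

## Working session

There is one attempt and no reset: what is moved stays moved. The work goes in short steps, Python scripts to look and compute and a tool call to move; the robot and the scene stay as the last step left them, time stands still between calls to the robot, and variables do not carry over. Pictures are saved under pics/ and viewed, at most 10 in all, crops included, and the job is handed in when it is done.

Besides the shell and the picture viewer there is one more tool, called after "Request:" by a JSON object that holds its "name" and its "arguments", one argument or row to a line. drive_tool: Moves the arm, as the interface text tells. Its arguments: {"type":"object","properties":{"rows":{"type":"array","items":{"type":"object","properties":{"offset":{"type":"array","items":{"type":"number"}},"rotation":{"type":"array","items":{"type":"number"}},"claw":{"type":"number"}}}},"force":{"type":"number"}},"required":["rows"]}

```bash
mkdir -p pics; cat > h.py <<'E'
import numpy as np,cv2
from bench import get_obs,grab_frame,hand_in
from scipy.spatial.transform import Rotation as Ro
def cloud(f):
    z=f["z_map"];h,w=z.shape;F=h/2/np.tan(np.radians(f["vfov"])/2)
    v,u=np.mgrid[:h,:w]
    P=np.stack([(u-f["cx"])*z/F,(v-f["cy"])*z/F,z],-1)
    W=(P-np.array(f["t"]))@np.array(f["R"]); W[z==0]=np.nan
    return W
def save(f,n): cv2.imwrite("pics/"+n,np.ascontiguousarray(f["frame"][:,:,::-1]))
E
python3 - <<'E'
from h import *
for n in("top","side"):
    f=grab_frame(n);save(f,n+"0.png");np.save(n+"0.npy",cloud(f));print(n,f["vfov"],f["cx"],f["cy"],np.round(f["R"],3).tolist(),np.round(f["t"],3))
o=get_obs();print(o)
E
```

```text
top 44.306611423627174 320.0091291655751 232.65359849595683 [[-0.007, -1.0, 0.002], [-0.988, 0.007, -0.157], [0.157, -0.003, -0.988]] [-0.164  0.565  1.18 ]
side 49.38304469025627 322.07651378612286 233.6307860541356 [[-0.996, 0.087, -0.012], [0.083, 0.898, -0.433], [-0.027, -0.432, -0.901]] [0.591 0.133 1.161]
{'clock': 0.1, 'joints': array([-1.21307814,  0.47771485,  0.02233997,  1.55636106, -0.01148363,
        1.10929032, -0.08310748]), 'qvel': array([ 0.00034683, -0.00090159, -0.00096015, -0.00358713, -0.00074294,
        0.00099516,  0.00224149]), 'tau': array([ 3.20845174e-03, -5.97761893e+01,  1.61321349e+00, -2.81957334e+01,
        1.28170423e-02,  5.01875445e-03,  1.85188730e-05]), 'tcp_pos': array([0.30295104, 0.60259617, 0.23042104]), 'orientation': array([-7.25016403e-01, -3.05653135e+00,  2.55451673e-03]), 'contact_force': array([0.72106619, 1.28904295, 1.23514254]), 'moment': array([ 0.00340608, -0.03749963,  0.00108098]), 'gripper_force': 0.0, 'grip_width': 0.08514130360146498}
```

View pics/top0.png

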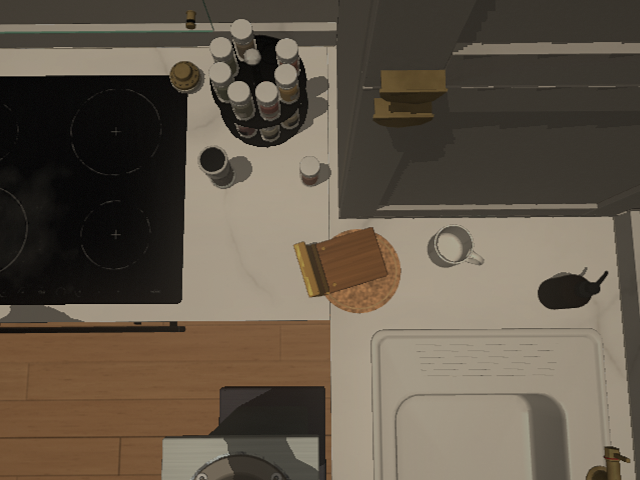

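View pics/side0.png

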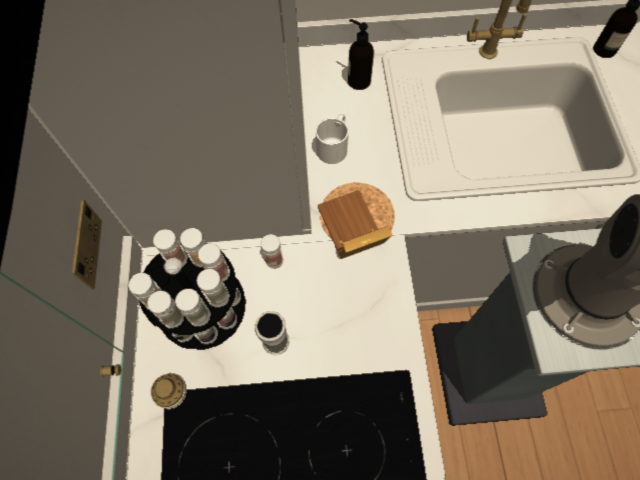

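The top view shows the brass lip at about (296–325, 242–297), the board to (388, 275), the mat centred near (360, 270), the mill at (215, 165), the jar at (310, 170) and the mug at (453, 245). Next I turn these into positions.

```bash
python3 - <<'E'
from h import *
W=np.load("top0.npy");im=cv2.imread("pics/top0.png")
def p(u,v):print((u,v),np.round(W[v,u],3))
for q in [(296,245),(305,244),(312,294),(322,292),(310,270),(303,268),(316,268),(376,230),(387,274),(320,240),(328,292),(350,262),(215,158),(310,163),(453,232),(482,262),(330,170),(341,216),(184,300)]:p(*q)
m=(W[...,2]>.085)&(abs(W[...,0]-.53)<.12)&(abs(W[...,1]+.0)<.13)
m[:230]=0
pts=W[m];print(len(pts),pts[:,2].max());c,s,a=cv2.minAreaRect(pts[:,:2].astype(np.float32)*1000);print(c,s,a,cv2.boxPoints((c,s,a)))
# board top z .005-.02
hsv=cv2.cvtColor(im,cv2.COLOR_BGR2HSV)
Z=W[...,2];r=np.zeros_like(m);r[225:315,318:405]=1
b=r&(Z>.008)&(Z<.02);print(cv2.minAreaRect(W[b][:,:2].astype(np.float32)*1000),np.median(Z[b]))
k=r&(hsv[...,1]>80)&(Z<.006)
P=W[k][:,:2];h=cv2.convexHull(P.astype(np.float32))[:,0]
print(cv2.minEnclosingCircle(h),k.sum())
for n,(x0,x1,y0,y1) in dict(mill=(190,245,140,190),jar=(295,325,150,190),mug=(425,490,220,270)).items():
    w=W[y0:y1,x0:x1].reshape(-1,3);w=w[w[:,2]>.03];w=w[np.isfinite(w[:,0])];print(n,w.min(0),w.max(0)); t=w[w[:,2]>w[:,2].max()-.02];print((t.min(0)+t.max(0))/2)
E
```

```text
(296, 245) [ 0.531 -0.12   0.097]
(305, 244) [ 0.533 -0.138  0.097]
(312, 294) [ 0.434 -0.151  0.095]
(322, 292) [ 0.442 -0.171  0.026]
(310, 270) [ 0.482 -0.147  0.095]
(303, 268) [ 0.486 -0.134  0.093]
(316, 268) [ 0.493 -0.159  0.02 ]
(376, 230) [ 0.576 -0.289  0.001]
(387, 274) [ 0.48  -0.308  0.014]
(320, 240) [ 0.555 -0.168  0.002]
(328, 292) [ 0.443 -0.184  0.015]
(350, 262) [ 0.506 -0.231  0.013]
(215, 158) [0.7   0.038 0.133]
(310, 163) [ 0.696 -0.149  0.105]
(453, 232) [ 0.567 -0.449  0.025]
(482, 262) [ 0.498 -0.494  0.071]
(330, 170) [ 0.71  -0.191  0.001]
(341, 216) [ 0.603 -0.213  0.023]
(184, 300) [0.429 0.121 0.001]
130 0.10169644362443195
(509.48321533203125, -123.0312271118164) (56.09023666381836, 14.159406661987305) 0.4802399277687073 [[ 481.37976  -116.18684 ]
 [ 481.4984   -130.34575 ]
 [ 537.5867   -129.87561 ]
 [ 537.468    -115.716705]]
((492.07904052734375, -254.52981567382812), (182.7995147705078, 178.52708435058594), 89.62261199951172) 0.013282295968485049
((0.49269765615463257, -0.24497199058532715), 0.09450911730527878) 2053
mill [0.66758518 0.01356721 0.03015676] [0.72776532 0.07167201 0.13942761]
[0.69767525 0.04261961 0.1306427 ]
jar [ 0.67072557 -0.16668229  0.03000141] [ 0.71269123 -0.12620929  0.10705169]
[ 0.69215334 -0.14728332  0.09719279]
mug [ 0.49323736 -0.50069203  0.03003779] [ 0.57274102 -0.39544333  0.09653938]
[ 0.53298919 -0.44416735  0.08656813]
```

```bash
python3 - <<'E'
from h import *
from scipy.optimize import least_squares
W=np.load("top0.npy");Z=W[...,2]
m=(Z>.086)&(Z<.11);M=np.zeros_like(m);M[232:310,285:335]=1
pts=W[m&M];pts=pts[pts[:,1]>-.2];print(len(pts),cv2.boxPoints(cv2.minAreaRect(pts[:,:2].astype(np.float32)*1000)).round())
M[:]=0;M[225:310,326:392]=1
b=M&(Z>.0085)&(Z<.02);b=cv2.morphologyEx(b.astype(np.uint8),cv2.MORPH_OPEN,np.ones((5,5)))>0
print(cv2.boxPoints(cv2.minAreaRect(W[b][:,:2].astype(np.float32)*1000)).round(),np.median(Z[b]))
hsv=cv2.cvtColor(cv2.imread("pics/top0.png"),cv2.COLOR_BGR2HSV)
# mat edges: scan rightwards/downwards rays from (360,270)
E=[]
for a in np.radians(np.arange(-60,131,5)):
    last=None
    for r in np.arange(5,60,.5):
        u,v=int(round(360+r*np.cos(a))),int(round(270+r*np.sin(a)))
        if hsv[v,u,1]>70 and Z[v,u]<.02: last=(u,v)
    if last: E.append(W[last[1],last[0],:2])
E=np.array(E)
s=least_squares(lambda c:np.hypot(*(E-c).T)-.09,[.49,-.25],loss='soft_l1',f_scale=.002);print(s.x,np.abs(s.fun).round(4))
E
python3 -c "
import cv2
i=cv2.imread('pics/top0.png')[220:325,275:415];cv2.imwrite('pics/c.png',cv2.resize(i,None,fx=5,fy=5,interpolation=cv2.INTER_CUBIC))"
```

```text
687 [[ 428. -145.]
 [ 435. -169.]
 [ 540. -137.]
 [ 534. -114.]]
[[ 439. -181.]
 [ 478. -312.]
 [ 583. -281.]
 [ 544. -150.]] 0.013336758860727356
[ 0.48996957 -0.24759149] [0.0001 0.0005 0.0021 0.0008 0.0019 0.001  0.0007 0.0001 0.0004 0.0002
 0.0006 0.0009 0.0005 0.     0.0009 0.0003 0.0001 0.0008 0.0015 0.0008
 0.0008 0.0002 0.0014 0.0007 0.0005 0.001  0.0007 0.0011 0.001  0.0001
 0.0009 0.0009 0.0003 0.001  0.0008 0.0005 0.0011 0.0233 0.0009]
```

View pics/c.png

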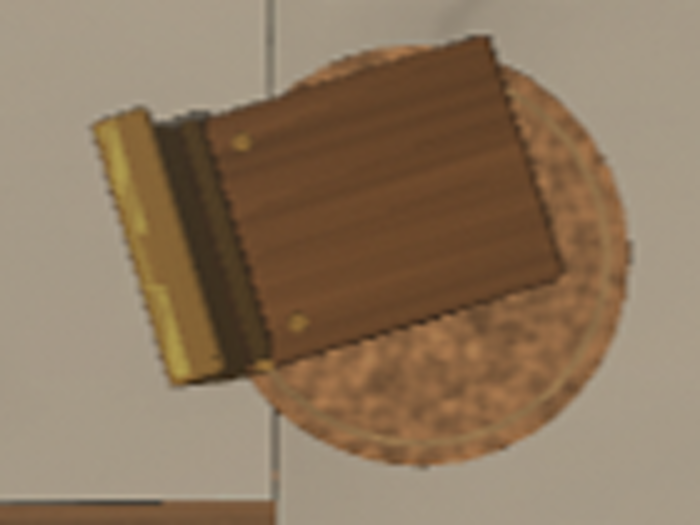

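The crop shows the lip from (95, 125) to (220, 365) and the board tip edge from (490, 37) to (560, 270), which fits the depth fit: heel ≈ (0.487, -0.152), d ≈ (0.285, -0.958), mat centre (0.490, -0.248).

```bash
cat >> h.py <<'E'
d=np.array([.285,-.958,0]);d/=np.linalg.norm(d);heel=np.array([.487,-.152,0])
def goal(p):
    o=get_obs();R=Ro.from_rotvec(o["orientation"]).as_matrix()
    best=None
    for s in(1,-1):
        T=np.stack([s*d,np.cross([0,0,-1],s*d),[0,0,-1]],1)
        rv=Ro.from_matrix(R.T@T).as_rotvec()
        if best is None or np.linalg.norm(rv)<np.linalg.norm(best[0]):best=(rv,s)
    rv,s=best;df=np.array(p)-o["tcp_pos"]
    print("t",round(o["clock"],2),"tcp",o["tcp_pos"].round(4),"q",o["joints"].round(2),"F",o["contact_force"].round(1),"toolx=%+d d"%s)
    print(" offset/.15",(R.T@df/.15).round(3)," rot/2",(rv/2).round(3))
    print(" R",R.round(3).tolist())
E
python3 -c "
from h import *
print(heel+.032*d);goal(heel+.032*d+[0,0,.2])"
```

```text
[ 0.49612461 -0.18267151  0.        ]
t 0.1 tcp [0.303  0.6026 0.2304] q [-1.21  0.48  0.02  1.56 -0.01  1.11 -0.08] F [0.7 1.3 1.2] toolx=-1 d
 offset/.15 [-3.502 -4.099  0.21 ]  rot/2 [-0.001  0.     0.408]
 R [[-0.893, 0.449, -0.001], [0.449, 0.893, -0.002], [-0.0, -0.002, -1.0]]
```

Request:
{"name": "drive_tool", "arguments": {
  "rows": [
    {"offset": [-0.85, -1, 0.05], "rotation": [0, 0, 0.408], "claw": 0},
    {"offset": [-0.85, -1, 0.05], "rotation": [0, 0, 0.408], "claw": 0},
    {"offset": [-0.85, -1, 0.05], "rotation": [0, 0, 0.408], "claw": 0},
    {"offset": [-0.85, -1, 0.05], "rotation": [0, 0, 0.408], "claw": 0},
    {"offset": [-0.85, -1, 0.05], "rotation": [0, 0, 0.408], "claw": 0},
    {"offset": [-0.85, -1, 0.05], "rotation": [0, 0, 0.408], "claw": 0},
    {"offset": [-0.85, -1, 0.05], "rotation": [0, 0, 0.408], "claw": 0},
    {"offset": [-0.85, -1, 0.05], "rotation": [0, 0, 0.408], "claw": 0},
    {"offset": [-0.85, -1, 0.05], "rotation": [0, 0, 0.408], "claw": 0}
  ]
}}

```text
clock: 0.85
tcp_pos: [0.3495, 0.4119, 0.2237]
orientation: [-1.875, -2.521, 0.0]
contact_force: [-0.0, 0.8, -0.3]
grip_width: 0.0003
gripper_force: 0.0
```

```bash
python3 -c "
from h import *
goal(heel+.032*d+[0,0,.2])"
```

```text
t 0.85 tcp [0.3495 0.4119 0.2237] q [-1.16  0.26  0.21  1.9  -0.07  0.99 -0.63] F [-0.   0.8 -0.3] toolx=-1 d
 offset/.15 [-4.077 -0.203  0.158]  rot/2 [-0.     0.     0.001]
 R [[-0.288, 0.958, -0.0], [0.958, 0.288, -0.0], [-0.0, -0.0, -1.0]]
```

Request:
{"name": "drive_tool", "arguments": {
  "rows": [
    {"offset": [-1, 0.2, 0], "rotation": [0, 0, 0], "claw": 0},
    {"offset": [-1, 0.2, 0], "rotation": [0, 0, 0], "claw": 0},
    {"offset": [-1, 0.2, 0], "rotation": [0, 0, 0], "claw": 0},
    {"offset": [-1, 0.2, 0], "rotation": [0, 0, 0], "claw": 0},
    {"offset": [-1, 0.2, 0], "rotation": [0, 0, 0], "claw": 0}
  ]
}}

```text
clock: 1.27
tcp_pos: [0.4242, 0.2704, 0.2238]
orientation: [1.885, 2.51, -0.002]
contact_force: [-0.5, 0.4, 0.4]
grip_width: 0.0
gripper_force: 0.0
```

Request:
{"name": "drive_tool", "arguments": {
  "rows": [
    {"offset": [-1, 0, 0], "rotation": [0, 0, 0], "claw": 0},
    {"offset": [-1, 0, 0], "rotation": [0, 0, 0], "claw": 0},
    {"offset": [-1, 0, 0], "rotation": [0, 0, 0], "claw": 0},
    {"offset": [-1, 0, 0], "rotation": [0, 0, 0], "claw": 0},
    {"offset": [-1, 0, 0], "rotation": [0, 0, 0], "claw": 0}
  ]
}}

```text
clock: 1.68
tcp_pos: [0.4653, 0.1275, 0.2239]
orientation: [1.884, 2.512, -0.002]
contact_force: [1.2, -0.3, -0.6]
grip_width: 0.0
gripper_force: 0.0
```

Request:
{"name": "drive_tool", "arguments": {
  "rows": [
    {"offset": [-1, -0.2, 0], "rotation": [0, 0, 0], "claw": 0},
    {"offset": [-1, -0.2, 0], "rotation": [0, 0, 0], "claw": 0},
    {"offset": [-1, -0.2, 0], "rotation": [0, 0, 0], "claw": 0},
    {"offset": [-1, -0.2, 0], "rotation": [0, 0, 0], "claw": 0},
    {"offset": [-1, -0.2, 0], "rotation": [0, 0, 0], "claw": 0}
  ]
}}

```text
clock: 2.1
tcp_pos: [0.4782, -0.0248, 0.224]
orientation: [1.884, 2.512, -0.002]
contact_force: [-0.3, 0.2, 1.5]
grip_width: 0.0001
gripper_force: 0.0
```

```bash
python3 -c "
from h import *
goal(heel+.032*d+[0,0,.2])"
```

```text
t 2.1 tcp [ 0.4782 -0.0248  0.224 ] q [-0.53  0.16  0.51  2.05 -0.09  0.95  0.31] F [-0.3  0.2  1.5] toolx=-1 d
 offset/.15 [-1.043 -0.18   0.162]  rot/2 [ 0.     0.001 -0.003]
 R [[-0.28, 0.96, 0.001], [0.96, 0.28, -0.002], [-0.002, 0.0, -1.0]]
```

Request:
{"name": "drive_tool", "arguments": {
  "rows": [
    {"offset": [-1, -0.18, 0], "rotation": [0, 0, 0], "claw": 0},
    {"offset": [-1, -0.18, 0], "rotation": [0, 0, 0], "claw": 0},
    {"offset": [-1, -0.18, 0], "rotation": [0, 0, 0], "claw": 0},
    {"offset": [-1, -0.18, 0], "rotation": [0, 0, 0], "claw": 0},
    {"offset": [-1, -0.18, 0], "rotation": [0, 0, 0], "claw": 0},
    {"offset": [-1, -0.18, 0], "rotation": [0, 0, 0], "claw": 0}
  ]
}}

```text
clock: 2.6
tcp_pos: [0.4953, -0.1711, 0.2235]
orientation: [-1.879, -2.518, 0.001]
contact_force: [-0.4, -0.2, 0.2]
grip_width: 0.0
gripper_force: 0.0
```

Request:
{"name": "drive_tool", "arguments": {
  "rows": [
    {"offset": [-0.04, 0, 0.3], "rotation": [0, 0, 0], "claw": 0},
    {"offset": [-0.04, 0, 0.45], "rotation": [0, 0, 0], "claw": 0},
    {"offset": [-0.04, 0, 0.6], "rotation": [0, 0, 0], "claw": 0},
    {"offset": [-0.04, 0, 0.75], "rotation": [0, 0, 0], "claw": 0},
    {"offset": [-0.04, 0, 0.92], "rotation": [0, 0, 0], "claw": 0},
    {"offset": [-0.04, 0, 0.92], "rotation": [0, 0, 0], "claw": 0},
    {"offset": [-0.04, 0, 0.92], "rotation": [0, 0, 0], "claw": 0}
  ]
}}

```text
clock: 3.18
tcp_pos: [0.4961, -0.1743, 0.0849]
orientation: [-1.872, -2.519, 0.001]
contact_force: [0.1, -0.5, -0.3]
grip_width: -0.0001
gripper_force: 0.0
```

```bash
python3 -c "
from h import *
goal(heel+.032*d+[0,0,.086])
f=grab_frame('side');save(f,'s1.png')"
```

```text
t 3.18 tcp [ 0.4961 -0.1743  0.0849] q [-0.17  0.47  0.49  2.06 -0.34  0.69  0.84] F [ 0.1 -0.5 -0.3] toolx=-1 d
 offset/.15 [-0.053 -0.016 -0.007]  rot/2 [-0.001 -0.001  0.002]
 R [[-0.288, 0.958, -0.003], [0.958, 0.288, 0.001], [0.002, -0.003, -1.0]]
```

View pics/s1.png

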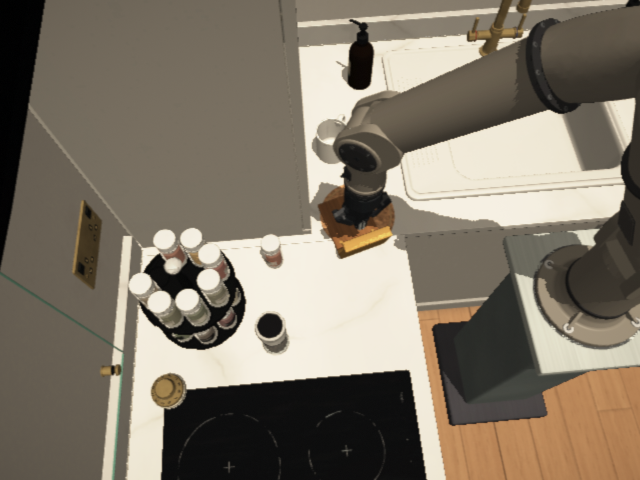

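The side view shows the closed fingers to the right of the lip at about (368, 236), clear of the mug at (332, 138). Now I push the lip left.

Request:
{"name": "drive_tool", "arguments": {
  "rows": [
    {"offset": [0.05, 0, 0], "rotation": [0, 0, 0], "claw": 0},
    {"offset": [0.08, 0, 0], "rotation": [0, 0, 0], "claw": 0},
    {"offset": [0.1, 0, 0], "rotation": [0, 0, 0], "claw": 0},
    {"offset": [0.12, 0, 0], "rotation": [0, 0, 0], "claw": 0},
    {"offset": [0.14, 0, 0], "rotation": [0, 0, 0], "claw": 0},
    {"offset": [0.16, 0, 0], "rotation": [0, 0, 0], "claw": 0},
    {"offset": [0.18, 0, 0], "rotation": [0, 0, 0], "claw": 0},
    {"offset": [0.2, 0, 0], "rotation": [0, 0, 0], "claw": 0},
    {"offset": [0.22, 0, 0], "rotation": [0, 0, 0], "claw": 0},
    {"offset": [0.24, 0, 0], "rotation": [0, 0, 0], "claw": 0},
    {"offset": [0.26, 0, 0], "rotation": [0, 0, 0], "claw": 0},
    {"offset": [0.28, 0, 0], "rotation": [0, 0, 0], "claw": 0},
    {"offset": [0.3, 0, 0], "rotation": [0, 0, 0], "claw": 0},
    {"offset": [0.32, 0, 0], "rotation": [0, 0, 0], "claw": 0}
  ]
}}

```text
clock: 4.4
tcp_pos: [0.4827, -0.1304, 0.0858]
orientation: [-1.878, -2.518, -0.0]
contact_force: [0.3, -0.7, 0.1]
grip_width: 0.0001
gripper_force: 0.0
```

```bash
python3 -c "
from h import *
goal(heel+.032*d+[0,0,.086])
f=grab_frame('side');save(f,'s2.png')"
```

```text
t 4.4 tcp [ 0.4827 -0.1304  0.0858] q [-0.26  0.43  0.5   2.12 -0.33  0.66  0.75] F [ 0.3 -0.7  0.1] toolx=-1 d
 offset/.15 [-0.36  -0.014 -0.002]  rot/2 [-0. -0. -0.]
 R [[-0.285, 0.959, -0.0], [0.959, 0.285, 0.0], [0.0, -0.0, -1.0]]
```

View pics/s2.png

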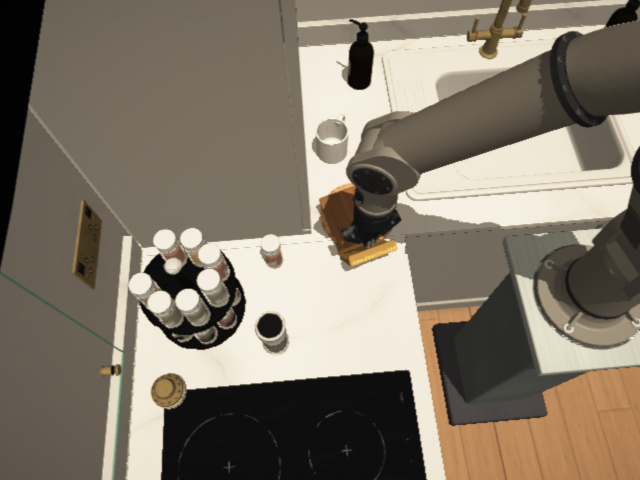

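The lip, at (370, 252), is tilting over and the board is lifting, so I continue a little.

Request:
{"name": "drive_tool", "arguments": {
  "rows": [
    {"offset": [0.02, 0, 0], "rotation": [0, 0, 0], "claw": 0},
    {"offset": [0.04, 0, 0], "rotation": [0, 0, 0], "claw": 0},
    {"offset": [0.06, 0, 0.01], "rotation": [0, 0, 0], "claw": 0},
    {"offset": [0.08, 0, 0.02], "rotation": [0, 0, 0], "claw": 0},
    {"offset": [0.1, 0, 0.02], "rotation": [0, 0, 0], "claw": 0},
    {"offset": [0.1, 0, 0.02], "rotation": [0, 0, 0], "claw": 0},
    {"offset": [0.1, 0, 0.02], "rotation": [0, 0, 0], "claw": 0},
    {"offset": [0.1, 0, 0.02], "rotation": [0, 0, 0], "claw": 0}
  ]
}}

```text
clock: 5.12
tcp_pos: [0.4787, -0.1165, 0.0828]
orientation: [1.878, 2.518, 0.0]
contact_force: [1.4, -0.8, -0.4]
grip_width: -0.0
gripper_force: 0.0
```

```bash
python3 -c "
from h import *
goal(heel+.032*d+[0,0,.086])
f=grab_frame('side');save(f,'s3.png')"
```

```text
t 5.12 tcp [ 0.4787 -0.1165  0.0828] q [-0.29  0.43  0.5   2.14 -0.33  0.65  0.73] F [ 1.4 -0.8 -0.4] toolx=-1 d
 offset/.15 [-0.456 -0.014 -0.021]  rot/2 [ 0.  0. -0.]
 R [[-0.285, 0.959, 0.0], [0.959, 0.285, -0.0], [-0.0, 0.0, -1.0]]
```

View pics/s3.png

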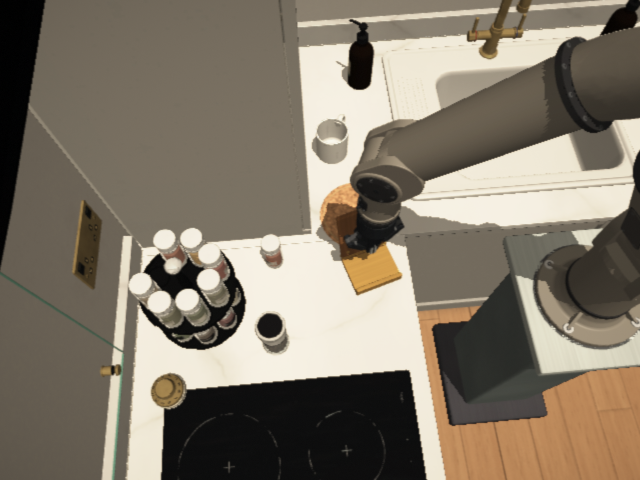

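The stand is up: its foot lies flat at (370, 268) with the lip at (373, 284). I lift clear, move left and measure.

Request:
{"name": "drive_tool", "arguments": {
  "rows": [
    {"offset": [0, 0, -0.2], "rotation": [0, 0, 0], "claw": 0},
    {"offset": [0, 0, -0.4], "rotation": [0, 0, 0], "claw": 0},
    {"offset": [0.2, 0, -0.4], "rotation": [0, 0, 0], "claw": 0},
    {"offset": [0.4, 0, -0.4], "rotation": [0, 0, 0], "claw": 0.6},
    {"offset": [0.6, 0, -0.4], "rotation": [0, 0, 0], "claw": 0.6},
    {"offset": [0.85, 0, -0.4], "rotation": [0, 0, 0], "claw": 0.6},
    {"offset": [0.85, 0, -0.4], "rotation": [0, 0, 0], "claw": 0.6},
    {"offset": [0.85, 0, -0.4], "rotation": [0, 0, 0], "claw": 0.6}
  ]
}}

```text
clock: 5.83
tcp_pos: [0.4419, 0.0078, 0.1429]
orientation: [-1.872, -2.522, -0.001]
contact_force: [0.4, -0.9, 0.7]
grip_width: 0.0512
gripper_force: 0.0
```

```bash
python3 - <<'E'
from h import *
goal(heel)
for n in("top","side"):
    f=grab_frame(n);save(f,n+"4.png");W=cloud(f);np.save(n+"4.npy",W)
    Z=W[...,2];inb=(W[...,0]>.38)&(W[...,0]<.58)&(W[...,1]>-.25)&(W[...,1]<-.01)
    for lo,hi in((.006,.018),(.018,.030),(.13,.15)):
        b=cv2.morphologyEx((inb&(Z>lo)&(Z<hi)).astype(np.uint8),cv2.MORPH_OPEN,np.ones((3,3)))>0
        if b.sum()>10:print(n,lo,b.sum(),cv2.boxPoints(cv2.minAreaRect(W[b][:,:2].astype(np.float32)*1000)).round().tolist())
E
```

```text
t 5.83 tcp [0.4419 0.0078 0.1429] q [-0.63  0.23  0.54  2.21 -0.18  0.74  0.33] F [ 0.4 -0.9  0.7] toolx=-1 d
 offset/.15 [-1.107 -0.021  0.952]  rot/2 [ 0.    -0.     0.002]
 R [[-0.289, 0.957, 0.0], [0.957, 0.289, 0.001], [0.001, 0.0, -1.0]]
top 0.006 1809 [[411.0, -87.0], [433.0, -161.0], [539.0, -128.0], [516.0, -55.0]]
top 0.018 239 [[408.0, -78.0], [411.0, -87.0], [516.0, -56.0], [513.0, -46.0]]
top 0.13 361 [[441.0, -189.0], [446.0, -204.0], [548.0, -174.0], [544.0, -159.0]]
side 0.006 1286 [[410.0, -84.0], [431.0, -157.0], [537.0, -127.0], [517.0, -54.0]]
side 0.018 179 [[412.0, -67.0], [436.0, -159.0], [539.0, -133.0], [516.0, -41.0]]
side 0.13 419 [[442.0, -184.0], [447.0, -201.0], [550.0, -170.0], [545.0, -154.0]]
```

View pics/top4.png

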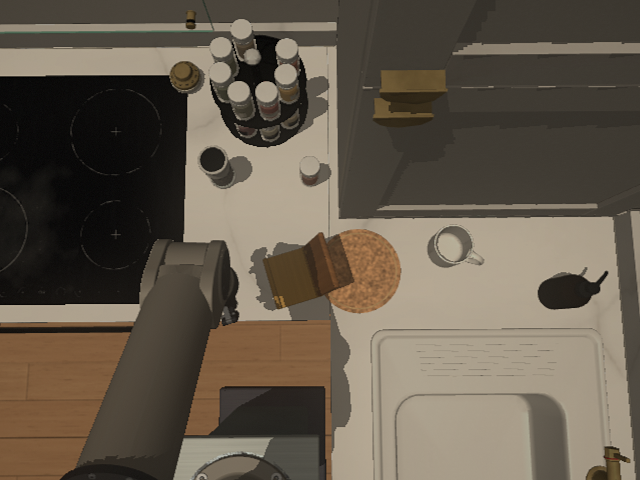

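The stand's front edge midpoint is at (0.4605, -0.062), heading 16.7° off -y. The foot centre is at (0.474, -0.107) and must move by (+16, -141) mm. The mug, mill and jar look unmoved. I descend left of the lip with the fingers apart.

Request:
{"name": "drive_tool", "arguments": {
  "rows": [
    {"offset": [0, 0, 0.2], "rotation": [0, 0, 0], "claw": 0.8},
    {"offset": [0, 0, 0.4], "rotation": [0, 0, 0], "claw": 0.8},
    {"offset": [0, 0, 0.6], "rotation": [0, 0, 0], "claw": 0.8},
    {"offset": [0, 0, 0.75], "rotation": [0, 0, 0], "claw": 0.8},
    {"offset": [0, 0, 0.86], "rotation": [0, 0, 0], "claw": 0.8},
    {"offset": [0, 0, 0.91], "rotation": [0, 0, 0], "claw": 0.8},
    {"offset": [0, 0, 0.91], "rotation": [0, 0, 0], "claw": 0.8}
  ]
}}

```text
clock: 6.52
tcp_pos: [0.4416, 0.0042, 0.005]
orientation: [-1.881, -2.515, 0.004]
contact_force: [-0.3, 0.5, -0.1]
grip_width: 0.0683
gripper_force: 0.0
```

Request:
{"name": "drive_tool", "arguments": {
  "rows": [
    {"offset": [-0.1, 0, 0], "rotation": [0, 0, 0], "claw": 0.8},
    {"offset": [-0.2, 0, 0], "rotation": [0, 0, 0], "claw": 0.8},
    {"offset": [-0.28, 0, 0], "rotation": [0, 0, 0], "claw": 0.8},
    {"offset": [-0.33, 0, 0], "rotation": [0, 0, 0], "claw": 0.8},
    {"offset": [-0.36, 0, 0], "rotation": [0, 0, 0], "claw": 0.8},
    {"offset": [-0.38, 0, 0], "rotation": [0, 0, 0], "claw": 0.8},
    {"offset": [-0.4, 0, 0], "rotation": [0, 0, 0], "claw": 0.8},
    {"offset": [-0.41, 0, 0], "rotation": [0, 0, 0], "claw": 0.8},
    {"offset": [-0.41, 0, 0], "rotation": [0, 0, 0], "claw": 0.8}
  ]
}}

```text
clock: 7.27
tcp_pos: [0.4595, -0.0509, 0.0067]
orientation: [-1.874, -2.518, -0.002]
contact_force: [-1.8, 5.4, 5.7]
grip_width: 0.0682
gripper_force: 2.9
```

```bash
python3 -c "
from h import *
goal([.4573,-.0514,.006])"
```

```text
t 7.27 tcp [ 0.4595 -0.0509  0.0067] q [-0.3   0.53  0.34  2.23 -0.41  0.45  0.66] F [-1.8  5.4  5.7] toolx=-1 d
 offset/.15 [ 0.001 -0.015  0.005]  rot/2 [-0.    -0.001  0.001]
 R [[-0.287, 0.958, -0.001], [0.958, 0.287, 0.003], [0.003, -0.0, -1.0]]
```

Request:
{"name": "drive_tool", "arguments": {
  "rows": [
    {"offset": [-0.02, 0, -0.01], "rotation": [0, 0, 0.003], "claw": 0.8},
    {"offset": [-0.04, 0, -0.015], "rotation": [0, 0, 0.007], "claw": 0.8},
    {"offset": [-0.07, 0, -0.015], "rotation": [0, 0, 0.012], "claw": 0.8},
    {"offset": [-0.1, 0, -0.015], "rotation": [0, 0, 0.018], "claw": 0.8},
    {"offset": [-0.13, -0.002, -0.015], "rotation": [0, 0, 0.024], "claw": 0.8},
    {"offset": [-0.16, -0.004, -0.015], "rotation": [0, 0, 0.03], "claw": 0.8},
    {"offset": [-0.19, -0.005, -0.015], "rotation": [0, 0, 0.036], "claw": 0.8},
    {"offset": [-0.22, -0.006, -0.015], "rotation": [0, 0, 0.042], "claw": 0.8},
    {"offset": [-0.25, -0.008, -0.015], "rotation": [0, 0, 0.048], "claw": 0.8},
    {"offset": [-0.28, -0.009, -0.015], "rotation": [0, 0, 0.054], "claw": 0.8},
    {"offset": [-0.31, -0.01, -0.015], "rotation": [0, 0, 0.06], "claw": 0.8},
    {"offset": [-0.34, -0.012, -0.015], "rotation": [0, 0, 0.066], "claw": 0.8},
    {"offset": [-0.37, -0.014, -0.015], "rotation": [0, 0, 0.072], "claw": 0.8},
    {"offset": [-0.4, -0.015, -0.015], "rotation": [0, 0, 0.078], "claw": 0.8},
    {"offset": [-0.43, -0.016, -0.015], "rotation": [0, 0, 0.084], "claw": 0.8},
    {"offset": [-0.45, -0.017, -0.015], "rotation": [0, 0, 0.088], "claw": 0.8},
    {"offset": [-0.47, -0.017, -0.015], "rotation": [0, 0, 0.088], "claw": 0.8},
    {"offset": [-0.47, -0.017, -0.015], "rotation": [0, 0, 0.088], "claw": 0.8}
  ]
}}

```text
clock: 8.77
tcp_pos: [0.4774, -0.1222, 0.0085]
orientation: [2.093, 2.342, -0.0]
contact_force: [0.1, 1.4, -1.9]
grip_width: 0.0684
gripper_force: 0.9
```

```bash
cat >> h.py <<'E'
def stand(tag):
    o=get_obs();print(o["clock"],o["tcp_pos"].round(4),o["contact_force"].round(1))
    for n in("top","side"):
        f=grab_frame(n);save(f,n+tag+".png");W=cloud(f)
        Z=W[...,2];inb=(W[...,0]>.38)&(W[...,0]<.585)&(W[...,1]>-.36)&(W[...,1]<-.05)
        for lo,hi in((.008,.017),(.018,.030),(.13,.147)):
            b=cv2.morphologyEx((inb&(Z>lo)&(Z<hi)).astype(np.uint8),cv2.MORPH_OPEN,np.ones((3,3)))>0
            if b.sum()>10:print(n,lo,b.sum(),cv2.boxPoints(cv2.minAreaRect(W[b][:,:2].astype(np.float32)*1000)).round().tolist())
E
python3 -c "
from h import *
goal([.4753,-.1196,.009]);stand('5')"
```

```text
t 8.77 tcp [ 0.4774 -0.1222  0.0085] q [-0.19  0.56  0.39  2.16 -0.44  0.49  0.66] F [ 0.1  1.4 -1.9] toolx=-1 d
 offset/.15 [ 0.019 -0.012 -0.003]  rot/2 [-0.     0.    -0.089]
 R [[-0.112, 0.994, -0.0], [0.994, 0.112, -0.0], [-0.0, -0.0, -1.0]]
8.7667 [ 0.4774 -0.1222  0.0085] [ 0.1  1.4 -1.9]
top 0.008 1071 [[424.0, -152.0], [432.0, -227.0], [541.0, -217.0], [533.0, -141.0]]
top 0.018 43 [[426.0, -150.0], [445.0, -150.0], [445.0, -142.0], [426.0, -142.0]]
top 0.13 130 [[444.0, -258.0], [445.0, -264.0], [544.0, -253.0], [543.0, -247.0]]
side 0.008 259 [[496.0, -216.0], [536.0, -221.0], [542.0, -170.0], [502.0, -166.0]]
side 0.018 52 [[503.0, -215.0], [504.0, -222.0], [540.0, -218.0], [540.0, -211.0]]
side 0.13 109 [[498.0, -245.0], [499.0, -255.0], [544.0, -251.0], [543.0, -242.0]]
```

View pics/side5.png

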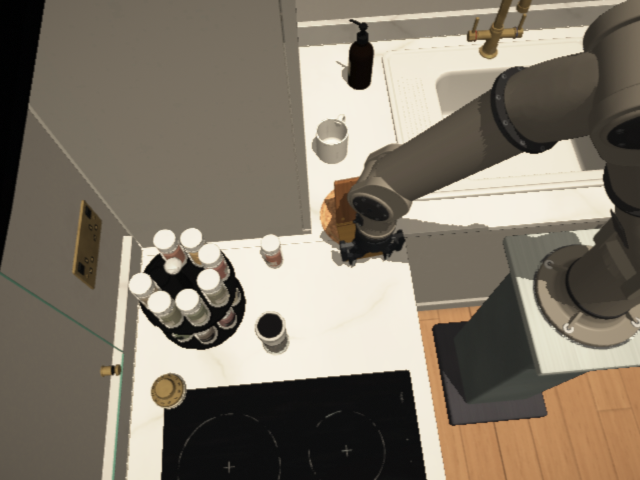

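Side view: the stand is upright and pushed flat by both fingers, the head at (375, 205) covering part of it. Foot centre is now about (0.482, -0.184), so 65 mm remain straight ahead.

Request:
{"name": "drive_tool", "arguments": {
  "rows": [
    {"offset": [-0.02, 0, 0], "rotation": [0, 0, 0], "claw": 0.8},
    {"offset": [-0.05, 0, 0], "rotation": [0, 0, 0], "claw": 0.8},
    {"offset": [-0.08, 0, 0], "rotation": [0, 0, 0], "claw": 0.8},
    {"offset": [-0.11, 0, 0], "rotation": [0, 0, 0], "claw": 0.8},
    {"offset": [-0.14, 0, 0], "rotation": [0, 0, 0], "claw": 0.8},
    {"offset": [-0.17, 0, 0], "rotation": [0, 0, 0], "claw": 0.8},
    {"offset": [-0.2, 0, 0], "rotation": [0, 0, 0], "claw": 0.8},
    {"offset": [-0.23, 0, 0], "rotation": [0, 0, 0], "claw": 0.8},
    {"offset": [-0.26, 0.003, 0], "rotation": [0, 0, 0], "claw": 0.8},
    {"offset": [-0.29, 0.003, 0], "rotation": [0, 0, 0], "claw": 0.8},
    {"offset": [-0.32, 0.003, 0], "rotation": [0, 0, 0], "claw": 0.8},
    {"offset": [-0.35, 0.005, 0], "rotation": [0, 0, 0], "claw": 0.8},
    {"offset": [-0.38, 0.005, 0], "rotation": [0, 0, 0], "claw": 0.8},
    {"offset": [-0.4, 0.005, 0], "rotation": [0, 0, 0], "claw": 0.8},
    {"offset": [-0.42, 0.005, 0], "rotation": [0, 0, 0], "claw": 0.8},
    {"offset": [-0.43, 0.005, 0], "rotation": [0, 0, 0], "claw": 0.8},
    {"offset": [-0.43, 0.005, 0], "rotation": [0, 0, 0], "claw": 0.8}
  ]
}}

```text
clock: 10.28
tcp_pos: [0.4854, -0.1859, 0.0086]
orientation: [2.093, 2.343, -0.0]
contact_force: [-0.3, 4.2, 3.3]
grip_width: 0.0678
gripper_force: 1.8
```

Request:
{"name": "drive_tool", "arguments": {
  "rows": [
    {"offset": [0.05, 0, 0], "rotation": [0, 0, 0], "claw": 0.8},
    {"offset": [0.15, 0, 0], "rotation": [0, 0, 0], "claw": 0.8},
    {"offset": [0.35, 0, 0], "rotation": [0, 0, 0], "claw": 0.8},
    {"offset": [0.55, 0, -0.1], "rotation": [0, 0, 0], "claw": 0.8},
    {"offset": [0.75, 0, -0.3], "rotation": [0, 0, 0], "claw": 0.8},
    {"offset": [0.95, 0, -0.5], "rotation": [0, 0, 0], "claw": 0.8},
    {"offset": [1, 0, -0.7], "rotation": [0, 0, 0], "claw": 0.8},
    {"offset": [1, 0, -0.7], "rotation": [0, 0, 0], "claw": 0.8}
  ]
}}

```text
clock: 10.95
tcp_pos: [0.4716, -0.0339, 0.1177]
orientation: [2.085, 2.343, 0.01]
contact_force: [1.6, -0.1, -0.4]
grip_width: 0.0685
gripper_force: 0.0
```

```bash
python3 -c "
from h import *
stand('6')
i=cv2.imread('pics/top6.png')[205:325,275:495];cv2.imwrite('pics/c6.png',cv2.resize(i,None,fx=3.5,fy=3.5,interpolation=cv2.INTER_CUBIC))"
```

```text
10.95 [ 0.4716 -0.0339  0.1177] [ 1.6 -0.1 -0.4]
top 0.008 1508 [[432.0, -217.0], [440.0, -292.0], [550.0, -279.0], [541.0, -204.0]]
top 0.018 245 [[431.0, -206.0], [441.0, -296.0], [542.0, -284.0], [532.0, -194.0]]
top 0.13 156 [[447.0, -321.0], [448.0, -328.0], [543.0, -317.0], [542.0, -310.0]]
side 0.008 881 [[438.0, -213.0], [446.0, -288.0], [547.0, -278.0], [539.0, -203.0]]
side 0.018 275 [[436.0, -199.0], [445.0, -292.0], [548.0, -282.0], [539.0, -189.0]]
side 0.13 309 [[442.0, -312.0], [443.0, -328.0], [552.0, -322.0], [551.0, -305.0]]
```

View pics/c6.png

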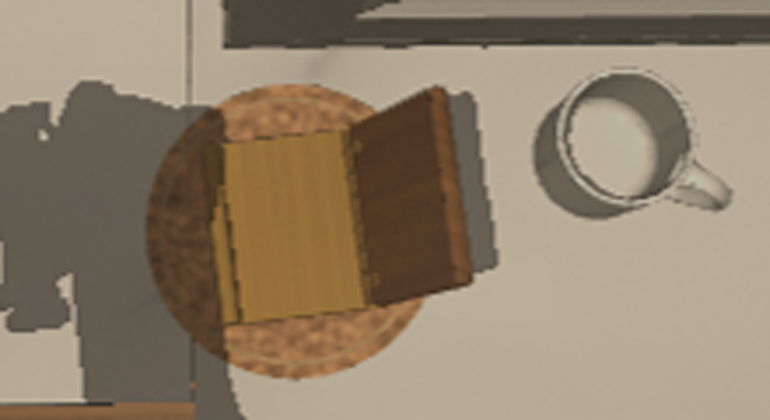

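The foot spans about x 212–372 in the crop, inside the mat (148–440). Its measured centre is (0.491, -0.248), within about 1–2 mm of the mat's centre. The stand is upright, the gripper is clear, and the mug looks unmoved.

```bash
python3 -c "
from h import *
print(hand_in())"
```

```text
the job is handed in; nothing more can be done
None
```

The stand is upright with its whole foot centred on the cork mat to within about 2 mm by camera; it was only pushed, nothing else was touched, and the job was handed in at about 11 s.

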